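# Tumble a batch of heat sinks

## Robot

A 6-joint arm with a two-finger parallel gripper is mounted at the origin on the work surface. World frame = base frame: x ahead of the robot, y to its left, z up, the work surface at z = 0. Lengths are in m, angles in degrees, forces in N, time in s.
With the tool pointing down it reaches from about 0.4 to 0.825 m from the base axis. Payload 7 kg.
Tool frame: the origin (TCP) lies at the very end of the fingers, on their centre line; the grasp point (between the pads) lies 19 mm behind it (r.hold_point_z is the distance from the TCP to the grasp point, in m); x points along the fingers, y is the direction in which the jaws open and shut, and the axes are right-handed (so a half turn about x gives the same grasp; the last joint's range is limited). The gripper opens to 88 mm and grips with 3 to 60 N. Pads are 19 mm wide; open, the fingers measure 130 mm over their backs; the gripper's body (78 mm by 193 mm) begins 47 mm behind the grasp point.
Start: joints at [81.595, 20.546, 0.682, 0, -70.136, -16.507], TCP at [0.284, 0.612, 0.227] pointing down, gripper open.
Joint ranges: [-176.03, 176.03], [-82.01, 121.73], [-58.28, 71.71], [-173.87, 95.51], [-174.79, -0.11], [-173.66, 173.66]. Speed limits (degrees/s): [136.94, 136.94, 172.46, 180, 180, 180].

## Interface

Orientations are given as [roll, pitch, yaw] about the fixed x, y, z axes, in that order (R = Rz(yaw) Ry(pitch) Rx(roll)).
In Python, from plant import r gives the robot as it stands. The module is installed in compiled form; this text tells all that it offers.
- The arm moves only by the shell command python3 -m creep 'ROWS' [FORCE]. ROWS is JSON, a list of rows, each a list of 7 numbers: the turn, a rotation vector about the tool's x, y, z in rad, then the shift along the tool's x, y, z in cm, then the opening in per cent of the stroke, from 0 (shut) to 100 (fully open). In form: [[rx, ry, rz, x, y, z, fingers], ...]. A call has 1 to 8 rows; each row shifts and turns the commanded pose from where the row before left it, along the tool's axes as they then stand; what a row does not reach is not made up. A row lasts 1/10 s, in which the tool goes at most 50 mm and 8.59 degrees, less where a joint would pass 70% of its speed; a pose out of reach is approached as far as the arm can. A call is refused whole if a number of a shift passes 5 or a number of a turn 0.15, either way. A call with a gripper value outside its range is refused whole. The fingers move at their own pace and stop on an object; FORCE is the grip in N (left out, the last holds). Time passes only in rows, so rows that do not move let the fingers close. It gives the time, the measured TCP pose, the force and the opening at its end, in the units of the state.
- r.get_state(): the state, without advancing time (a new reading comes with each control period).
- r.capture(name): name is "scene" or "top" or "wrist"; returns (picture, depth): 420x560x3 uint8, blue, green, red; 420x560 float32, m along the optical axis (not along the pixel's ray), 0 where there is no reading.
- r.camera_info(name): a dict with "fovy" (degrees; the focal length in pixels is half the picture's height over the tangent of half this angle, whatever the lens; pixels are square), "cx", "cy" (the principal point, pixels), "camera_from_world" (4x4, takes a point from world to camera coordinates). Camera axes: x right, y down, z forward; pixel columns grow to the right and rows downward; lengths in m; the calibration is good to about 2 mm. A picture is of the moment at which its call begins: read the wrist's pose just before it. camera_info takes no time and is no camera call; for the wrist camera it gives the pose at the moment of the call.
- r.close_job(): hands the job in, once; it reports no verdict.
Trained networks look in the newest picture that a camera, given by its name, has taken for a name from the list of things; names that differ only in an ending like _2 or _b are one class to them, and where a whole thing is asked for, a point or a joint stands for the part that bears it (a point fixed in the world has none). Each returns a list of dicts, best first, with "score" (0 to 1); they miss things now and then, are a little off and sometimes report something else, mostly with a low value. They report only what shows in the picture. A call takes as long as a camera call. They do not tell look-alikes from the thing itself.
- r.look_for(query, camera): "rect" ([left, top, right, bottom] in pixels, round what is visible of it).
- r.masks_of(query, camera): "pixels" (420x560 bool, what is visible of it) and "rect" ([left, top, right, bottom] in pixels, round what is visible of it).
The state is a dict: "time_s": time; "joints": joint angles; "qd": joint speeds; "joint_torque": joint torques, N m; "tcp_pos": TCP position; "eef_rot": TCP orientation; "contact_force": force on the tool from outside, world axes, zero at the start; "moment": the same for the moment, N m; "gripper_width": finger opening in m.
Only numpy, scipy, OpenCV 4.12 (cv2) and the standard library are available. Lean on these libraries where they do the work, as an engineer would, in place of code of your own. Each camera call takes 0.05 s, during which the arm holds its last target. There are 200 camera calls.

## Task

Get a batch of heat sinks into the parts tumbler: push the hopper's slide gate fully home, put every heat sink into the hopper, then draw the gate right out to its end stop so that they all drop into the clear tub below, and push it fully home again. Last of all, wind the timer key clockwise by repeated part turns until it comes up against its stop. Leave the multimeter, screwdriver and roll of tape alone.

Things in the scene. Friction and masses are not known exactly. Their poses are not given: they have to be found in the camera images.
- tumbler: Fixed parts tumbler: grey base 220 x 250 x 20 mm, clear tub, frame, open steel hopper on top. Origin: centre of its underside, on the table. Its own x axis points to its back; the gate is drawn out of its front (-x), about to the robot's right. Corner posts (14 mm square, at x +-100, y +-115) carry two guide rails (x -160 to 110, y +-79 to +-95, 127 to 141 mm up).
- hopper (a point): Centre of the hopper's floor (the top of the shut gate), 138 mm above the table; axes as the tumbler's. Inside, the hopper measures x +-50 mm at the floor, widening to x +-78 mm at the rim, y +-75 mm throughout; rim 245 mm above the table. Steel walls 3 mm thick.
- tub (a point): Centre of the clear tub's floor, right below the hopper, 20 mm above the table; axes as the tumbler's. The tub is 172 (x) x 190 (y) mm inside, its 4 mm walls reach 110 mm above the table, closely below the gate (underside 132 mm up).
- gate (a joint): Slide gate under the hopper, in m: 0 fully home (shut), 0.10 fully out against its end stop. It slides along the tumbler's own -x, with about 2.5 N of friction, and stays where it is left. It starts partly open.
- gate_grip (a point): Grip point of the gate's upright black handle bar, which moves with the gate. The bar is 14 mm thick along the tumbler's x, 50 mm wide along its y and reaches from 138 to 183 mm above the table; this point is 165 mm up, on its centre. It stands 155 mm in front of the tumbler's origin when shut, 255 mm when fully out. Axes as the tumbler's.
- sink0: Finned aluminium heat sink, a block 66 mm (its x) x 40 mm (its y) x 32 mm (its z), 0.09 to 0.15 kg, starting on the grey-black mat, fins up. Origin at the block's centre. Two to four of the four are there; an absent one reads None.
- sink1: Finned aluminium heat sink, a block 66 mm (its x) x 40 mm (its y) x 32 mm (its z), 0.09 to 0.15 kg, starting on the grey-black mat, fins up. Origin at the block's centre. Two to four of the four are there; an absent one reads None.
- sink2: Finned aluminium heat sink, a block 66 mm (its x) x 40 mm (its y) x 32 mm (its z), 0.09 to 0.15 kg, starting on the grey-black mat, fins up. Origin at the block's centre. Two to four of the four are there; an absent one reads None.
- sink3: Finned aluminium heat sink, a block 66 mm (its x) x 40 mm (its y) x 32 mm (its z), 0.09 to 0.15 kg, starting on the grey-black mat, fins up. Origin at the block's centre. Two to four of the four are there; an absent one reads None.
- mat: Thin dark bench mat, fixed, 240 x 260 x 3 mm, on which the heat sinks start. Origin: centre of its underside.
- timer: Fixed wind-up timer, a grey box 90 x 90 x 55 mm with a white dial and a steel bow key on top. Origin: centre of its underside.
- key (a joint): Winding key, in rad: grows as the key is turned clockwise seen from above; 6.0 is fully wound, against its stop. It starts between 0 and 0.8. The spring and its brake need up to 0.15 N m; the key stays where it is left.
- key_grip (a point): Grip point of the key's upright bow (a flat blade), on the turning axis, 90 mm above the table. The blade is 56 mm long along this point's x, 10 mm thick along its y and spans 70 to 106 mm above the table; the point turns with it.
- multimeter: Bystander: yellow multimeter, 150 x 75 x 35 mm. Origin under its centre.
- screwdriver: Bystander: screwdriver lying on the bench.
- tape: Bystander: roll of black tape, 90 mm across, 24 mm high, lying flat.
There are look-alikes about, which are no part of the job. Leave any blue look-alike of the sink0 alone. What is shaped like the sink2 but orange is not meant.

How it is judged (in metres and radians):
On the way, in this order (a step that is already met when the one before it is completed fails the run):
1. the gate is home and every heat sink is in the hopper above it (x of sink0 in the frame of tumbler between -0.078 and 0.078 m and y of sink0 in the frame of tumbler between -0.075 and 0.075 m and z of sink0 in the frame of tumbler between 0.14 and 0.25 m and x of sink1 in the frame of tumbler between -0.078 and 0.078 m and y of sink1 in the frame of tumbler between -0.075 and 0.075 m and z of sink1 in the frame of tumbler between 0.14 and 0.25 m and x of sink2 in the frame of tumbler between -0.078 and 0.078 m and y of sink2 in the frame of tumbler between -0.075 and 0.075 m and z of sink2 in the frame of tumbler between 0.14 and 0.25 m and x of sink3 in the frame of tumbler between -0.078 and 0.078 m and y of sink3 in the frame of tumbler between -0.075 and 0.075 m and z of sink3 in the frame of tumbler between 0.14 and 0.25 m and value of joint gate below 0.008 m), for 0.3 s.
2. the gate is drawn out to its end stop (value of joint gate above 0.096 m), for 0.1 s.
3. every heat sink is down in the tub and the gate is home again (x of sink0 in the frame of tumbler between -0.086 and 0.086 m and y of sink0 in the frame of tumbler between -0.095 and 0.095 m and z of sink0 in the frame of tumbler between 0.02 and 0.125 m and x of sink1 in the frame of tumbler between -0.086 and 0.086 m and y of sink1 in the frame of tumbler between -0.095 and 0.095 m and z of sink1 in the frame of tumbler between 0.02 and 0.125 m and x of sink2 in the frame of tumbler between -0.086 and 0.086 m and y of sink2 in the frame of tumbler between -0.095 and 0.095 m and z of sink2 in the frame of tumbler between 0.02 and 0.125 m and x of sink3 in the frame of tumbler between -0.086 and 0.086 m and y of sink3 in the frame of tumbler between -0.095 and 0.095 m and z of sink3 in the frame of tumbler between 0.02 and 0.125 m and value of joint gate below 0.008 m), for 0.3 s.
4. the key is wound up to its stop (value of joint key above 5.85 rad), for 0.2 s.
At the end, for the whole second after the job is handed in: Every heat sink lies at rest in the tub (inside its walls, below the gate), the gate is within 8 mm of home, and the key is wound to within 0.2 rad of its stop at 6.0 (all of step 3 and value of joint key above 5.8 rad and linear speed of each of sink0, sink1, sink2, sink3 below 0.03 m/s); the robot touches nothing.
It fails at once if the multimeter is shifted by more than 6 cm (distance of multimeter from where it was at the start of the episode above 0.06 m).
It fails at once if the screwdriver is shifted by more than 6 cm (distance of screwdriver from where it was at the start of the episode above 0.06 m).
It fails at once if the tape is shifted by more than 6 cm (distance of tape from where it was at the start of the episode above 0.06 m).
Of sink0, sink1, sink2, sink3 only 2 to 4 are there at a start; the rules pass over those that are not, and their reading is None.
At some moment in a run one of sink0, sink1, sink2, sink3 may be knocked a few centimetres aside while the robot is not near it.
Once in a run the grip may slacken for a moment while it holds something.
It also fails if it takes over 210 s, if anything falls off the work surface, if the arm or the gripper's body presses on something with over 40 N, if the wrist force passes 120 N, or if a joint passes its speed limit or range.

## Working session

There is one attempt and no reset: what is moved stays moved. The work goes in short steps, Python scripts to look and compute and a shell command to move; the robot and the scene stay as the last step left them, time stands still between calls to the robot, and variables do not carry over. Pictures are saved under pics/ and viewed, about 12 in all and at most 16, crops included, and the job is handed in when it is done.

```bash
mkdir -p pics; ls; cat > h.py <<'E'
import numpy as np, cv2
from plant import r
from scipy.spatial.transform import Rotation as R
def cam(n):
    i=r.camera_info(n); f=210/np.tan(np.radians(i["fovy"]/2))
    return f,i["cx"],i["cy"],np.linalg.inv(np.array(i["camera_from_world"]))
def cloud(n,d,c=None):
    f,cx,cy,T=c or cam(n); v,u=np.mgrid[0:420,0:560]
    P=np.stack([(u-cx)*d/f,(v-cy)*d/f,d,np.ones_like(d)],-1)@T.T
    P=P[...,:3]; P[d<=0]=np.nan; return P
def shot(n,name=None):
    c=cam(n); p,d=r.capture(n)
    if name: cv2.imwrite(f"pics/{name}.png",p)
    return p,d,cloud(n,d,c)
def rows_to(pos,yaw=None):
    "shift (cm, tool axes) and turn about tool x to reach pos/yaw with tool down"
    s=r.get_state(); Q=R.from_euler('xyz',s["eef_rot"],degrees=True)
    return np.round(Q.inv().apply(np.array(pos)-s["tcp_pos"])*100,2), s["eef_rot"]
E
python3 - <<'E'
from h import *
print(r.get_state())
print(r.hold_point_z)
for n in("scene","top","wrist"):
    p,d,P=shot(n,n+"0"); np.save(f"{n}0.npy",P)
    print(n,np.round(cam(n)[3],3).tolist())
    for q in("sink0","gate_grip","key_grip","tumbler","timer","mat","multimeter","screwdriver","tape"):
        for m in r.masks_of(q,n)[:6]:
            if m["score"]>.3: 
                x=P[m["pixels"]]; print(q,round(m["score"],2),np.round(m["rect"]),np.round(np.nanmedian(x,0),3) if len(x) else "")
E
```

```text
pics
{'time_s': 0.0, 'joints': array([ 8.15931229e+01,  2.05920867e+01,  6.33539533e-01, -1.91450379e-02,
       -7.01371597e+01, -1.65073340e+01]), 'qd': array([-0.01288733,  0.06439363,  0.03010345,  0.11994062,  0.00588891,
        0.04825681]), 'joint_torque': array([ 1.57960349e-03, -5.82718241e+01,  2.93050486e+01,  6.99740052e+00,
        6.74753683e-03, -1.63914242e-04]), 'tcp_pos': array([0.28416918, 0.61171993, 0.22561664]), 'eef_rot': array([  95.85878166,   89.90261511, -109.06194939]), 'contact_force': array([-0.55855318, -0.4060201 , -0.88678488]), 'moment': array([-0.03138851,  0.01084744,  0.01284239]), 'gripper_width': 0.08770951468762678}
0.0188
scene [[-0.72, 0.393, -0.572, 1.203], [0.694, 0.436, -0.574, 0.638], [0.024, -0.81, -0.586, 0.828], [0.0, 0.0, 0.0, 1.0]]
sink0 0.95 [244. 201. 271. 217.] [ 0.479 -0.171  0.031]
sink0 0.83 [217. 215. 245. 234.] [ 0.58  -0.17   0.031]
sink0 0.63 [255. 164. 269. 181.] [ 0.329 -0.318  0.009]
sink0 0.61 [254. 228. 275. 258.] [ 0.57  -0.043  0.03 ]
sink0 0.61 [276. 173. 303. 192.] [ 0.306 -0.212  0.026]
gate_grip 0.78 [272. 219. 
[... 824 characters left out ...]
23]
sink0 0.54 [316. 220. 345. 242.] [ 0.474 -0.18   0.025]
gate_grip 0.85 [155. 150. 242. 205.] [0.604 0.19  0.139]
key_grip 0.48 [401. 212. 410. 232.] [ 0.493 -0.378  0.105]
tumbler 0.87 [108. 129. 240. 245.] [0.581 0.253 0.14 ]
timer 0.77 [378. 201. 425. 247.] [ 0.489 -0.375  0.057]
mat 0.7 [255. 172. 358. 262.] [ 0.512 -0.111  0.004]
multimeter 0.78 [322. 126. 378. 170.] [ 0.721 -0.243  0.036]
multimeter 0.69 [407. 212. 411. 232.] [ 0.492 -0.379  0.105]
screwdriver 0.87 [380. 140. 405. 194.] [ 0.633 -0.37   0.023]
tape 0.58 [238. 131. 270. 160.] [0.717 0.035 0.024]
wrist [[-0.421, -0.874, -0.241, 0.348], [-0.907, 0.406, 0.113, 0.583], [-0.001, 0.266, -0.964, 0.385], [0.0, 0.0, 0.0, 1.0]]
```

```bash
python3 - <<'E'
import cv2
a=cv2.imread("pics/top0.png")[110:320,90:440]; cv2.imwrite("pics/a.png",cv2.resize(a,None,fx=2.28,fy=2.28,interpolation=cv2.INTER_CUBIC))
a=cv2.imread("pics/scene0.png")[140:400,140:450]; cv2.imwrite("pics/b.png",cv2.resize(a,None,fx=2.3,fy=2.3,interpolation=cv2.INTER_CUBIC))
E
```

```text
(no output)
```

View pics/a.png

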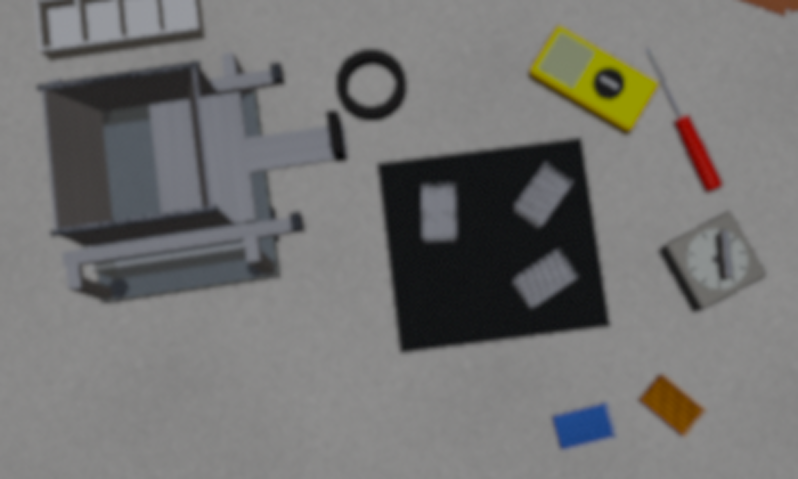

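View pics/b.png

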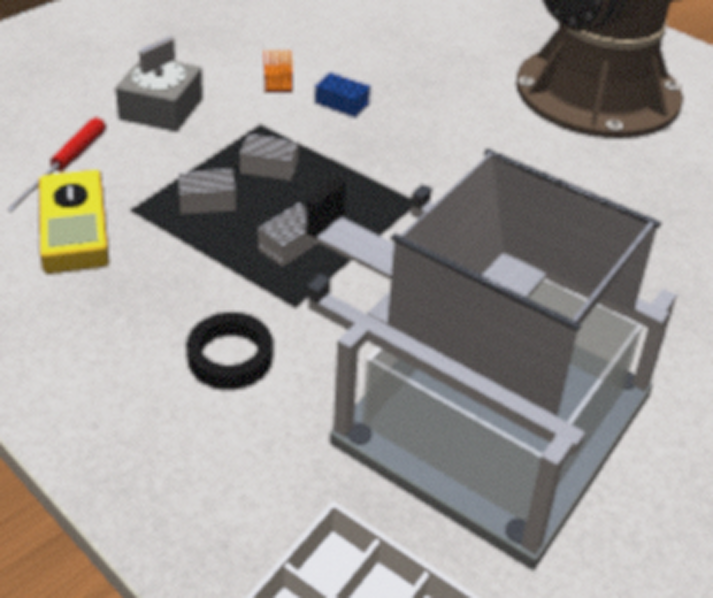

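The top crop shows three silver sinks on the mat, at about (438,212), (543,195) and (545,278). The blue and orange look-alikes lie off the mat at (583,425) and (672,404). The gate is partly open, its handle is at (337,137), and the key is at (725,255).

```bash
cat >> h.py <<'E'
def rect(xy):
    c,(w,h),a=cv2.minAreaRect(np.float32(xy)*1000)
    if w<h: w,h,a=h,w,a+90
    return np.round(np.array(c)/1000,4),round(w),round(h),round((a+90)%180-90,1)
def tool():
    s=r.get_state(); Q=R.from_euler('xyz',s["eef_rot"],degrees=True).as_matrix()
    return s["tcp_pos"],Q
E
python3 - <<'E'
from h import *
for n in("top","scene"):
    P=np.load(n+"0.npy"); x,y,z=[P[...,i] for i in range(3)]
    print(n,"floor z",np.nanmedian(z[(x>.4)&(x<.65)&(y>-.23)&(y<0)]))
    m=((z>.022)&(z<.05)&(x>.4)&(x<.66)&(y>-.26)&(y<.0)).astype(np.uint8)
    k,L=cv2.connectedComponents(m)
    for i in range(1,k):
        q=P[L==i]
        if len(q)>60: print("sink",len(q),rect(q[:,:2]),np.round(np.percentile(q[:,2],95),3))
    for lo,hi,b in((.232,.262,"rim"),(.15,.2,"handle")):
        q=P[(z>lo)&(z<hi)&(x>.4)&(x<.85)&(y>-.05)&(y<.45)]
        if len(q)>20: print(b,len(q),rect(q[:,:2]))
    q=P[(z>.08)&(z<.12)&(abs(x-.49)<.06)&(abs(y+.375)<.06)]; print("key",len(q),rect(q[:,:2]))
    q=P[(z>.045)&(z<.065)&(abs(x-.49)<.08)&(abs(y+.375)<.08)]; print("timer",len(q),rect(q[:,:2]))
p,Q=tool(); print(p,Q.round(3))
E
```

```text
top floor z 0.004277434652479872
sink 184 (array([ 0.5773, -0.1792]), 67, 40, -36.5) 0.04
sink 193 (array([ 0.4742, -0.1806]), 66, 40, -55.9) 0.04
rim 897 (array([0.584 , 0.2713]), 172, 163, -80.9)
handle 1494 (array([0.6009, 0.2015]), 296, 194, -85.4)
key 136 (array([ 0.4941, -0.3813]), 56, 12, 4.1)
timer 954 (array([ 0.4942, -0.3815]), 91, 90, -62.3)
scene floor z 0.003240942469493524
sink 263 (array([ 0.4706, -0.1774]), 67, 50, -56.3) 0.037
sink 295 (array([ 0.574 , -0.1768]), 66, 49, -34.6) 0.036
sink 267 (array([ 0.5548, -0.0478]), 69, 43, 1.3) 0.037
rim 1476 (array([0.5816, 0.2745]), 171, 168, -81.2)
handle 3427 (array([0.5926, 0.2078]), 303, 195, -81.2)
key 135 (array([ 0.4914, -0.3777]), 58, 14, 4.0)
timer 449 (array([ 0.4922, -0.3757]), 93, 91, 30.0)
[0.2843284  0.61216431 0.226551  ] [[-0.    -0.421 -0.907]
 [-0.    -0.907  0.421]
 [-1.     0.     0.   ]]
```

```bash
python3 -m creep '[[0.14,0,0,-4,0,0,100],[0.14,0,0,-4,0,0,100],[0.14,0,0,-2,0,0,100],[0.14,0,0,0,0,0,100],[0.14,0,0,0,0,0,100],[0.14,0,0,0,0,0,100],[0.14,0,0,0,0,0,100],[0,0,0,0,0,0,100]]' 30
python3 - <<'E'
from h import *
p,Q=tool(); print(p,Q.round(3))
P=np.load("scene0.npy"); x,y,z=[P[...,i] for i in range(3)]
for n in("top","scene"):
    P=np.load(n+"0.npy"); x,y,z=[P[...,i] for i in range(3)]
    q=P[(z>.155)&(z<.2)&(x>.5)&(x<.75)&(y>-.05)&(y<.13)]; print(len(q),rect(q[:,:2]),np.median(q,0),q.min(0),q.max(0))
    g=np.array([.612,.07])
    a=np.radians(9); ex=np.array([-np.sin(a),np.cos(a)])
    t=(q[:,:2]-[.583,.273]); print("in tumbler x:",np.percentile(t@ex,[2,50,98]),"y:",np.percentile(t@[-np.cos(a),-np.sin(a)],[2,50,98]))
E
```

```text
time_s: 2.3
tcp_pos: [0.2843, 0.6121, 0.3266]
eef_rot: [112.0, 90.0, -149.2]
contact_force: [0.2, 0.9, -0.4]
gripper_width: 0.0875
[0.28430748 0.61213121 0.32656267] [[-0.    -0.988 -0.153]
 [-0.    -0.153  0.988]
 [-1.     0.    -0.   ]]
167 (array([0.61  , 0.0875]), 192, 67, 5.9) [0.60843891 0.06322139 0.18147089] [0.51166943 0.05261553 0.15512666] [0.70249269 0.12902611 0.18873827]
in tumbler x: [-0.2199942  -0.21145622 -0.1505074 ] y: [-0.0842497   0.00803239  0.09330513]
259 (array([0.6056, 0.09  ]), 188, 65, 5.4) [0.61676931 0.07073445 0.17234214] [0.50962424 0.05592855 0.15500101] [0.69618142 0.1299838  0.18586765]
in tumbler x: [-0.21566038 -0.20447434 -0.14785538] y: [-0.02407882 -0.00161271  0.0954388 ]
```

```bash
python3 -m creep '[[0,0,0,0,-1.86,-4.5,100],[0,0,0,0,-1.86,-4.5,100],[0,0,0,0,-1.86,-4.5,100],[0,0,0,0,-1.86,-4.5,100],[0,0,0,0,-1.86,-4.5,100],[0,0,0,0,-1.86,-4.5,100],[0,0,0,0,-1.86,-4.5,100],[0,0,0,0,-1.86,-4.5,100]]'
python3 -m creep '[[0,0,0,0,-1.86,-4.6,100],[0,0,0,0,-1.86,-4.6,100],[0,0,0,0,-1.86,-4.6,100],[0,0,0,0,-1.86,-4.6,100],[0,0,0,0,-1.86,-4.6,100],[0,0,0,0,0,0,100],[0,0,0,0,0,0,100]]'
cat > g.py <<'E'
from h import *
import sys
p,d,P=shot("wrist",sys.argv[1]); x,y,z=[P[...,i] for i in range(3)]
m=((z>.16)&(z<.2)&(x>.5)&(x<.75)&(y>-.1)&(y<.15)).astype(np.uint8)
k,L=cv2.connectedComponents(m)
for i in range(1,k):
    q=P[L==i]
    if len(q)>60: print(len(q),rect(q[:,:2]),q[:,2].max())
t,Q=tool(); print(t,Q[:,1].round(3))
E
python3 g.py w1
```

```text
time_s: 3.1
tcp_pos: [0.4879, 0.2779, 0.327]
eef_rot: [-56.3, 90.0, 43.0]
contact_force: [0.3, 0.9, 0.3]
gripper_width: 0.0876
time_s: 3.8
tcp_pos: [0.6152, 0.0655, 0.326]
eef_rot: [95.7, 89.9, -165.3]
contact_force: [0.7, 0.8, -0.4]
gripper_width: 0.0877
832 (array([0.6153, 0.0646]), 49, 14, 9.1) 0.18477429856029748
[0.61480175 0.06659378 0.32629304] [-0.988 -0.157  0.   ]
```

View pics/w1.png

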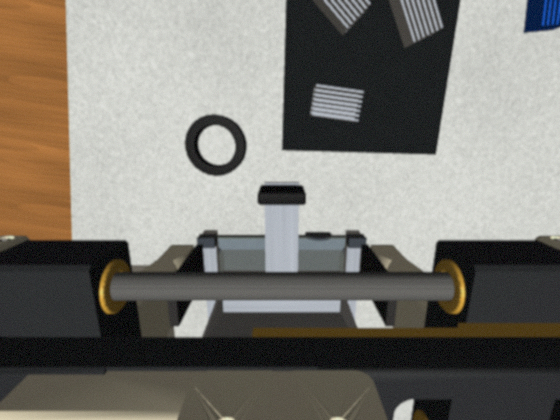

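The wrist view shows the handle at (282,194), between the rail ends and in line with the jaws. I'll go down and grip it.

```bash
python3 -m creep '[[0,0,0,4.5,0,-0.2,100],[0,0,0,4.5,0,0,100],[0,0,0,4.5,0,0,100],[0,0,0,4.2,0,0,100],[0,0,0,0,0,0,0],[0,0,0,0,0,0,0],[0,0,0,0,0,0,0],[0,0,0,0,0,0,0]]' 30
python3 -m creep '[[0,0,0,0,0,1.2,0],[0,0,0,0,0,1.2,0],[0,0,0,0,0,1.2,0],[0,0,0,0,0,1.2,0],[0,0,0,0,0,0.9,0],[0,0,0,0,0,0.4,0],[0,0,0,0,0,0,0],[0,0,0,0,0,0,0]]'
```

```text
time_s: 4.65
tcp_pos: [0.6166, 0.0658, 0.1524]
eef_rot: [-80.4, 89.7, 18.6]
contact_force: [0.1, -0.8, 0.3]
gripper_width: 0.0611
time_s: 5.45
tcp_pos: [0.6056, 0.1251, 0.1494]
eef_rot: [116.4, 90.0, -144.6]
contact_force: [0.2, 0.5, 0.2]
gripper_width: 0.0014
```

The jaws were still closing when I moved, so they shut behind the bar. I'll reopen, back up and regrip, waiting longer this time.

```bash
python3 -m creep '[[0,0,0,0,0,0,100],[0,0,0,0,0,0,100],[0,0,0,0,0,0,100],[0,0,0,0,0,0,100],[0,0,0,0,0,0,100],[0,0,0,0,0,0,100],[0,0,0,0,0,0,100],[0,0,0,0,0,0,100]]'
python3 -m creep '[[0,0,0,0,0,0,100],[0,0,0,0,0,0,100],[0,0,0,0,0,0,100],[0,0,0,0,0,0,100]]'
```

```text
time_s: 6.25
tcp_pos: [0.6057, 0.1252, 0.1495]
eef_rot: [24.7, 90.0, 123.7]
contact_force: [0.5, -0.3, -0.2]
gripper_width: 0.0599
time_s: 6.65
tcp_pos: [0.6057, 0.1252, 0.1496]
eef_rot: [-63.3, 90.0, 35.6]
contact_force: [-0.0, -0.0, 0.5]
gripper_width: 0.0865
```

```bash
python3 -m creep '[[0,0,0,0,0,-3,100],[0,0,0,0,0,-3.1,100],[0,0,0,0,0,0,0],[0,0,0,0,0,0,0],[0,0,0,0,0,0,0],[0,0,0,0,0,0,0],[0,0,0,0,0,0,0],[0,0,0,0,0,0,0]]' 30
python3 -m creep '[[0,0,0,0,0,0,0],[0,0,0,0,0,0,0]]'
```

```text
time_s: 7.45
tcp_pos: [0.6155, 0.0656, 0.1496]
eef_rot: [-79.5, 90.0, 19.5]
contact_force: [2.6, 2.1, -2.2]
gripper_width: 0.0498
time_s: 7.65
tcp_pos: [0.6155, 0.0656, 0.1496]
eef_rot: [-58.9, 89.9, 40.0]
contact_force: [3.3, 2.7, -2.4]
gripper_width: 0.0501
```

```bash
python3 -m creep '[[0,0,0,0,0,1.3,0],[0,0,0,0,0,1.4,0],[0,0,0,0,0,1.4,0],[0,0,0,0,0,1.0,0],[0,0,0,0,0,0.3,0],[0,0,0,0,0,0.2,0],[0,0,0,0,0,0,0]]' 
python3 -m creep '[[0,0,0,0,0,0.2,0],[0,0,0,0,0,0,0]]'
```

```text
time_s: 8.35
tcp_pos: [0.607, 0.1205, 0.1496]
eef_rot: [-86.8, 89.9, 12.1]
contact_force: [5.9, 1.1, -2.5]
gripper_width: 0.0495
time_s: 8.55
tcp_pos: [0.6067, 0.1219, 0.1496]
eef_rot: [-127.7, 89.9, -28.7]
contact_force: [7.1, -1.7, -3.8]
gripper_width: 0.0498
```

```bash
python3 -m creep '[[0,0,0,0,0,0.25,0],[0,0,0,0,0,0,0]]'
python3 -m creep '[[0,0,0,0,0,0.25,0],[0,0,0,0,0,0,0]]'
```

```text
time_s: 8.75
tcp_pos: [0.6067, 0.1219, 0.1496]
eef_rot: [-179.4, 89.8, -80.5]
contact_force: [9.5, -11.9, -5.5]
gripper_width: 0.0499
time_s: 8.95
tcp_pos: [0.6066, 0.1221, 0.1496]
eef_rot: [175.2, 89.6, -86.0]
contact_force: [14.1, -20.9, -5.6]
gripper_width: 0.0497
```

The gate is hard against home, pushing back at about 21 N. I'll let go, rise and head for the first sink.

```bash
python3 -m creep '[[0,0,0,0,0,-0.7,0],[0,0,0,0,0,0,100],[0,0,0,0,0,0,100],[0,0,0,0,0,0,100],[0,0,0,0,0,0,100],[0,0,0,0,0,0,100],[0,0,0,0,0,0,100],[0,0,0,-4,0,0,100]]'
python3 -m creep '[[-0.14,0,0,-5,0,0,100],[-0.14,0,0,-5,0,0,100],[-0.14,0,0,0,0,0,100],[-0.14,0,0,0,0,0,100],[-0.14,0,0,0,0,0,100],[-0.14,0,0,0,0,0,100],[-0.14,0,0,0,0,0,100],[-0.14,0,0,0,0,0,100]]'
python3 -m creep '[[-0.14,0,0,0,0,0,100],[-0.14,0,0,0,0,0,100],[0,0,0,0,0,0,100]]'
python3 g.py w2; python3 -c "
from h import *
print(tool()[1].round(3), r.get_state()['joints'])"
```

```text
time_s: 9.75
tcp_pos: [0.6032, 0.1194, 0.1846]
eef_rot: [99.7, 89.4, -161.4]
contact_force: [0.9, 0.7, 0.8]
gripper_width: 0.0873
time_s: 10.55
tcp_pos: [0.6063, 0.1203, 0.2895]
eef_rot: [21.1, 90.0, -175.5]
contact_force: [-0.4, 0.7, 0.1]
gripper_width: 0.0877
time_s: 10.85
tcp_pos: [0.6064, 0.1203, 0.2895]
eef_rot: [9.3, 90.0, -171.4]
contact_force: [-1.0, -0.3, 0.1]
gripper_width: 0.0877
862 (array([0.6069, 0.1173]), 50, 14, 9.0) 0.1846601306486244
[0.60639683 0.12031021 0.28953033] [-0.018 -1.     0.   ]
[[-0.    -0.018 -1.   ]
 [-0.    -1.     0.018]
 [-1.     0.     0.   ]] [ 2.92944162e+01  1.33627979e+01 -1.19550786e+00 -2.52817707e-03
 -7.54471272e+01  5.96917528e+01]
```

```bash
python3 -m creep '[[0,0,0,0,4.2,1.2,100],[0,0,0,1,4.2,1.2,100],[0,0,0,2,4.2,1.2,100],[0,0,0,2,4.3,1.2,100],[0,0,0,0,0,0,100],[0,0,0,0,0,0,100]]'
cat > s.py <<'E'
from h import *
import sys
p,d,P=shot("wrist",sys.argv[1]); x,y,z=[P[...,i] for i in range(3)]
m=((z>.024)&(z<.05)&(x>.4)&(x<.68)&(y>-.27)&(y<.02)).astype(np.uint8)
k,L=cv2.connectedComponents(cv2.morphologyEx(m,cv2.MORPH_CLOSE,np.ones((7,7))))
t,Q=tool(); print(t.round(4),"jaw",Q[:,1].round(3))
for i in range(1,k):
    q=P[(L==i)&(m>0)]
    if len(q)>150:
        c,w,h,a=rect(q[:,:2]); d=Q.T@(np.r_[c,t[2]]-t)*100
        ja=np.degrees(np.arctan2(Q[1,1],Q[0,1])); da=((ja-(a+90)+90)%180)-90
        print("sink",c,w,h,a,"shift y,z cm",d[1:].round(2),"turn",np.radians(da).round(3),p[L==i].mean(0).round())
E
python3 s.py w3
```

```text
time_s: 11.5
tcp_pos: [0.5556, -0.0491, 0.2395]
eef_rot: [43.8, 90.0, -137.4]
contact_force: [-0.4, 0.0, -0.2]
gripper_width: 0.0878
[ 0.5563 -0.0482  0.24  ] jaw [-0.018 -1.     0.   ]
sink [ 0.6716 -0.2565] 27 17 -89.8 shift y,z cm [ 20.62 -11.91] turn 1.549 [  2. 181. 197.]
sink [ 0.5752 -0.1774] 66 41 -35.7 shift y,z cm [12.88 -2.12] turn 0.605 [149. 145. 143.]
sink [ 0.554  -0.0492] 67 40 1.4 shift y,z cm [0.1  0.23] turn -0.043 [200. 193. 187.]
sink [ 0.4767 -0.1852] 50 41 -55.4 shift y,z cm [13.84  7.71] turn 0.949 [144. 142. 140.]
```

View pics/w3.png

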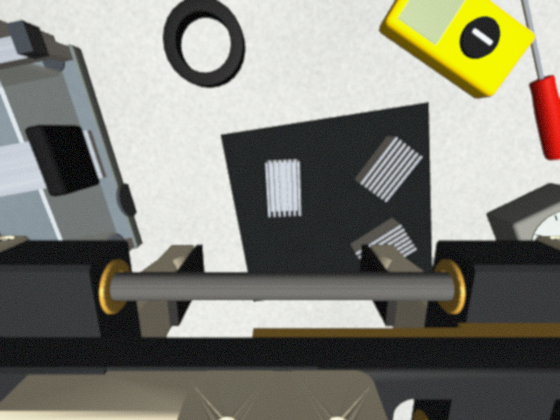

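Sink A is at (283,188), within 2 mm of below the tool, with its fins running across the jaws' closing direction. I'll go down and grip it.

```bash
python3 -m creep '[[-0.04,0,0,5,0.1,0.2,100],[0,0,0,5,0,0,100],[0,0,0,5,0,0,100],[0,0,0,5,0,0,100],[0,0,0,3,0,0,100],[0,0,0,0,0,0,100],[0,0,0,0,0,0,0],[0,0,0,0,0,0,0]]' 40
python3 -m creep '[[0,0,0,0,0,0,0],[0,0,0,0,0,0,0],[0,0,0,0,0,0,0],[0,0,0,0,0,0,0],[0,0,0,0,0,0,0],[0,0,0,0,0,0,0],[0,0,0,-3,0,0,0],[0,0,0,-5,0,0,0]]'
```

```text
time_s: 12.35
tcp_pos: [0.5555, -0.0482, 0.0115]
eef_rot: [-171.3, 89.8, 10.2]
contact_force: [-0.1, 0.3, 0.7]
gripper_width: 0.0767
time_s: 13.15
tcp_pos: [0.5511, -0.0494, 0.0871]
eef_rot: [7.8, 89.5, -170.8]
contact_force: [2.0, 0.5, -1.8]
gripper_width: 0.0394
```

```bash
python3 -m creep '[[0.14,0,0,-4,0,0,0],[0.14,0,0,-4,0,0,0],[0.14,0,0,-4,0,0,0],[0.14,0,0,-4,0,0,0],[0.14,0,0,-4,0,0,0],[0.14,0,0,-3,0,0,0],[0.14,0,0,0,0,0,0],[0.14,0,0,0,0,0,0]]'
python3 -m creep '[[0.14,0,0,0,0,0,0],[0.14,0,0,0,0,0,0],[0.04,0,0,0,0,0,0],[0,0,0,0,0,0,0]]'
cat > t.py <<'E'
from h import *
import sys
t,Q=tool(); a=np.radians(9.1); c=np.array([.583,.273])
ex=np.array([-np.sin(a),np.cos(a)]); ey=-np.array([np.cos(a),np.sin(a)])
x,y,z=map(float,sys.argv[1:4]); g=np.r_[c+x*ex+y*ey,z]
print("at",t.round(4),"tumbler",((t[:2]-c)@ex).round(4),((t[:2]-c)@ey).round(4),"shift cm",(Q.T@(g-t)*100).round(2),"rx",np.round(((np.degrees(np.arctan2(Q[1,1],Q[0,1]))-9.1+90)%180-90)*np.pi/180,3),"w",r.get_state()["gripper_width"])
E
python3 t.py 0 -.025 .30
```

```text
time_s: 13.95
tcp_pos: [0.5541, -0.0488, 0.3204]
eef_rot: [-84.1, 89.9, 32.8]
contact_force: [0.8, 0.2, -1.3]
gripper_width: 0.0396
time_s: 14.35
tcp_pos: [0.5537, -0.0489, 0.3191]
eef_rot: [70.0, 89.9, 168.9]
contact_force: [-0.5, -1.0, -1.2]
gripper_width: 0.04
at [ 0.5537 -0.0489  0.3191] tumbler -0.3132 0.0799 shift cm [  1.91 -10.38  31.36] rx -0.003 w 0.03995757845958341
```

```bash
python3 -m creep '[[0,0,0,0,-1.48,4.48,0],[0,0,0,0,-1.48,4.48,0],[0,0,0,0,-1.48,4.48,0],[0,0,0,0,-1.48,4.48,0],[0,0,0,0,-1.48,4.48,0],[0,0,0,0,-1.48,4.48,0],[0,0,0,0,-1.48,4.48,0],[0,0,0,0,0,0,0]]'
python3 t.py 0 -.025 .20; python3 - <<'E'
from h import *
p,d,P=shot("wrist","w4"); x,y,z=[P[...,i] for i in range(3)]
q=P[(z>.235)&(z<.26)&(x>.4)&(x<.75)&(y>.1)&(y<.45)]; print(len(q),rect(q[:,:2]))
a=np.radians(9.1); c=np.array([.583,.273])
ex=np.array([-np.sin(a),np.cos(a)]); ey=-np.array([np.cos(a),np.sin(a)])
print(np.percentile((q[:,:2]-c)@ex,[1,5,50,95,99]).round(3),np.percentile((q[:,:2]-c)@ey,[1,5,50,95,99]).round(3))
E
```

```text
time_s: 15.15
tcp_pos: [0.6075, 0.282, 0.3171]
eef_rot: [100.1, 89.9, -160.6]
contact_force: [-0.6, -0.8, -1.7]
gripper_width: 0.0398
at [0.6075 0.282  0.3171] tumbler 0.005 -0.0256 shift cm [11.71  0.04 -0.5 ] rx 0.003 w 0.03983776097256571
5217 (array([0.5828, 0.2712]), 167, 163, -81.0)
[-0.083 -0.08  -0.061  0.015  0.023] [-0.08  -0.079  0.013  0.08   0.081]
```

View pics/w4.png

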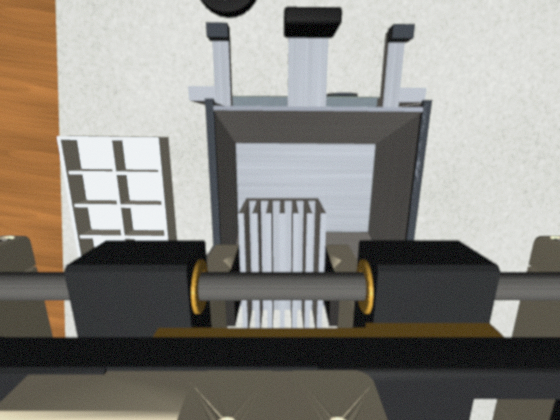

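The sink hangs inside the hopper's outline at (282,230), over the shut gate. I'll lower it and let go.

```bash
python3 -m creep '[[0,0,0,4,0,-0.5,0],[0,0,0,4,0,0,0],[0,0,0,3.5,0,0,0],[0,0,0,0,0,0,0],[0,0,0,0,0,0,58],[0,0,0,0,0,0,58],[0,0,0,0,0,0,58],[0,0,0,0,0,0,58]]'
python3 -m creep '[[0,0,0,-4,0,0,58],[0,0,0,-5,0,0,58],[0,0,0,-3,0,0,100],[0,0,0,0,0.8,-4.5,100],[0,0,0,0,1.5,-4.5,100],[0,0,0,0,1.5,-4.5,100],[0,0,0,0,1.5,-4.5,100],[0,0,0,0,1.5,-4.5,100]]'
python3 -m creep '[[-0.14,0,0,0,1.5,-4.5,100],[-0.14,0,0,0,1.5,-4.5,100],[-0.14,0,0,0,1.5,-4.5,100],[-0.14,0,0,0,1.5,-4.5,100],[-0.14,0,0,2,0,0,100],[-0.09,0,0,3,0,0,100],[0,0,0,0,0,0,100],[0,0,0,0,0,0,100]]'
python3 s.py w5
```

```text
time_s: 16.0
tcp_pos: [0.609, 0.2724, 0.2065]
eef_rot: [-62.7, 89.8, 36.3]
contact_force: [0.2, -0.2, 1.0]
gripper_width: 0.0508
time_s: 16.8
tcp_pos: [0.5756, 0.0375, 0.3258]
eef_rot: [-81.5, 89.9, 17.4]
contact_force: [1.2, 0.3, -0.3]
gripper_width: 0.0867
time_s: 17.6
tcp_pos: [0.5838, -0.1451, 0.2756]
eef_rot: [132.3, 90.0, -84.2]
contact_force: [0.2, -0.5, 0.5]
gripper_width: 0.0876
[ 0.5844 -0.1449  0.2765] jaw [-0.594 -0.804 -0.001]
sink [ 0.6771 -0.2597] 31 14 58.5 shift y,z cm [  3.73 -14.27] turn 1.484 [ 10. 190. 205.]
sink [ 0.5754 -0.1771] 66 40 -35.7 shift y,z cm [ 3.13 -1.19] turn -0.013 [174. 168. 164.]
sink [ 0.4721 -0.1782] 66 41 -55.8 shift y,z cm [9.36 7.06] turn 0.338 [143. 140. 137.]
```

```bash
python3 -m creep '[[0,0,0,3.5,3.1,-1.2,100],[0,0,0,4.8,0,0,100],[0,0,0,4.8,0,0,100],[0,0,0,4.8,0,0,100],[0,0,0,4.8,0,0,100],[0,0,0,4,0,0,100],[0,0,0,0,0,0,100],[0,0,0,0,0,0,0]]' 40
python3 -m creep '[[0,0,0,0,0,0,0],[0,0,0,0,0,0,0],[0,0,0,0,0,0,0],[0,0,0,0,0,0,0],[0,0,0,0,0,0,0],[0,0,0,0,0,0,0],[0,0,0,0,0,0,0],[0,0,0,0,0,0,0]]'
python3 -m creep '[[0,0,0,-4.5,0,0,0],[0,0,0,-4.5,0,0,0],[0,0,0,-4.5,0,0,0],[0.14,0,0,-4.5,0,0,0],[0.14,0,0,-4.5,0,0,0],[0.14,0,0,-4.5,0,0,0],[0.14,0,0,-4,0,0,0],[0.14,0,0,0,0,0,0]]'
python3 -m creep '[[0.09,0,0,0,0,0,0],[0,0,0,0,0,0,0]]'
python3 t.py 0 .025 .32
```

```text
time_s: 18.45
tcp_pos: [0.5766, -0.1766, 0.0084]
eef_rot: [-167.2, 89.9, -23.6]
contact_force: [0.1, 0.2, 0.4]
gripper_width: 0.0837
time_s: 19.25
tcp_pos: [0.575, -0.1771, 0.0078]
eef_rot: [135.2, 90.0, -81.2]
contact_force: [-1.3, 0.1, 3.2]
gripper_width: 0.0396
time_s: 20.05
tcp_pos: [0.5773, -0.1777, 0.3243]
eef_rot: [-113.0, 89.4, -9.8]
contact_force: [0.6, -0.4, 0.1]
gripper_width: 0.0398
time_s: 20.25
tcp_pos: [0.5748, -0.1768, 0.3174]
eef_rot: [14.7, 90.0, 113.0]
contact_force: [-0.1, 0.1, -0.9]
gripper_width: 0.0399
at [ 0.5748 -0.1768  0.3174] tumbler -0.4429 0.0792 shift cm [-0.24 -4.8  44.36] rx -0.014 w 0.039879166329503835
```

```bash
python3 -m creep '[[0,0,0,0,-0.5,4.6,0],[0,0,0,0,-0.5,4.6,0],[0,0,0,0,-0.5,4.6,0],[0,0,0,0,-0.5,4.6,0],[0,0,0,0,-0.5,4.6,0],[0,0,0,0,-0.5,4.6,0],[0,0,0,0,-0.5,4.6,0],[0,0,0,0,-0.5,4.6,0]]'
python3 -m creep '[[0,0,0,0,-0.4,4,0],[0,0,0,0,-0.4,3.5,0],[0,0,0,0,0,0,0],[0,0,0,0,0,0,0]]'
python3 t.py 0 .025 .205
```

```text
time_s: 21.05
tcp_pos: [0.5604, 0.1948, 0.3172]
eef_rot: [110.6, 90.0, -150.8]
contact_force: [1.0, -0.5, -1.1]
gripper_width: 0.0395
time_s: 21.45
tcp_pos: [0.5575, 0.269, 0.3165]
eef_rot: [122.3, 89.9, -139.1]
contact_force: [0.5, 0.4, -1.1]
gripper_width: 0.0398
at [0.5575 0.269  0.3165] tumbler 0.0001 0.0258 shift cm [11.15 -0.1   0.  ] rx -0.009 w 0.03979483863763435
```

```bash
python3 -m creep '[[0,0,0,4,0,0,0],[0,0,0,4,0,0,0],[0,0,0,3.1,0,0,0],[0,0,0,0,0,0,0],[0,0,0,0,0,0,58],[0,0,0,0,0,0,58],[0,0,0,0,0,0,58],[0,0,0,0,0,0,58]]'
python3 -m creep '[[0,0,0,-4,0,0,58],[0,0,0,-5,0,0,58],[0,0,0,-4,0,0,58],[0,0,0,0,0,0,58],[0,0,0,0,0,0,58]]'
python3 - <<'E'
from h import *
p,d,P=shot("wrist","w6")
E
```

```text
time_s: 22.25
tcp_pos: [0.5586, 0.2686, 0.2083]
eef_rot: [-58.9, 89.8, 39.5]
contact_force: [0.0, 0.1, 1.4]
gripper_width: 0.0511
time_s: 22.75
tcp_pos: [0.5582, 0.2687, 0.3386]
eef_rot: [-52.5, 89.8, 45.9]
contact_force: [-1.3, -0.0, -0.9]
gripper_width: 0.0505
```

View pics/w6.png

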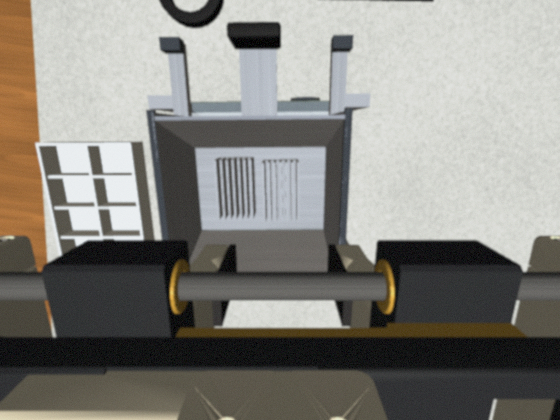

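Both sinks lie flat in the hopper, at (236,188) and (281,190). Next is the third.

```bash
python3 -m creep '[[0,0,0,0,1.35,-4.5,100],[0,0,0,0,1.35,-4.5,100],[0,0,0,0,1.35,-4.5,100],[0,0,0,0,1.35,-4.5,100],[0,0,0,0,1.35,-4.5,100],[0,0,0,0,1.35,-4.5,100],[0,0,0,0,1.35,-4.5,100],[0,0,0,0,1.35,-4.5,100]]'
python3 -m creep '[[0,0,0,3,1.35,-3,100],[-0.14,0,0,4,0,0,100],[-0.14,0,0,0,0,0,100],[-0.14,0,0,0,0,0,100],[0,0,0,0,0,0,100],[0,0,0,0,0,0,100]]'
python3 s.py w7
```

```text
time_s: 23.6
tcp_pos: [0.5024, -0.1053, 0.3357]
eef_rot: [85.1, 89.9, -176.5]
contact_force: [0.8, 0.0, 0.6]
gripper_width: 0.0877
time_s: 24.2
tcp_pos: [0.4943, -0.1352, 0.266]
eef_rot: [57.4, 89.9, 179.6]
contact_force: [0.3, 0.2, 0.2]
gripper_width: 0.0874
[ 0.4944 -0.1351  0.2663] jaw [-0.846 -0.533  0.001]
sink [ 0.6755 -0.2594] 30 12 58.3 shift y,z cm [ -8.69 -20.17] turn 1.116 [  7. 178. 196.]
sink [ 0.4722 -0.178 ] 66 40 -55.8 shift y,z cm [ 4.16 -2.44] turn -0.034 [175. 170. 166.]
```

```bash
python3 -m creep '[[0,0,0,0,4.15,-2.4,100],[-0.03,0,0,4.8,0,0,100],[0,0,0,4.8,0,0,100],[0,0,0,4.8,0,0,100],[0,0,0,4.8,0,0,100],[0,0,0,4.8,0,0,100],[0,0,0,1.7,0,0,100],[0,0,0,0,0,0,100]]' 40
python3 -m creep '[[0,0,0,0,0,0,0],[0,0,0,0,0,0,0],[0,0,0,0,0,0,0],[0,0,0,0,0,0,0],[0,0,0,0,0,0,0],[0,0,0,0,0,0,0],[0,0,0,0,0,0,0],[0,0,0,0,0,0,0]]'
python3 -m creep '[[0,0,0,0,0,0,0],[0,0,0,-4.5,0,0,0],[0,0,0,-4.5,0,0,0],[0,0,0,-4.5,0,0,0],[0.15,0,0,-4.5,0,0,0],[0.15,0,0,-4.5,0,0,0],[0.15,0,0,-5,0,0,0],[0,0,0,-5,0,0,0]]'
python3 -m creep '[[0,0,0,0,0,0,0],[0,0,0,0,0,0,0]]'
python3 t.py 0 0 .34
```

```text
time_s: 25.05
tcp_pos: [0.4702, -0.1776, 0.0069]
eef_rot: [55.4, 89.7, 179.4]
contact_force: [-1.5, 0.2, 0.1]
gripper_width: 0.0877
time_s: 25.85
tcp_pos: [0.4725, -0.1778, 0.0099]
eef_rot: [-171.2, 90.0, -47.1]
contact_force: [-1.1, -0.1, 4.4]
gripper_width: 0.04
time_s: 26.65
tcp_pos: [0.4717, -0.1776, 0.3363]
eef_rot: [31.5, 90.0, 129.6]
contact_force: [1.1, -0.0, -1.5]
gripper_width: 0.0396
time_s: 26.85
tcp_pos: [0.4727, -0.1775, 0.3352]
eef_rot: [-80.0, 89.9, 18.4]
contact_force: [0.1, 0.5, -2.9]
gripper_width: 0.0397
at [ 0.4727 -0.1775  0.3352] tumbler -0.4274 0.1802 shift cm [ -0.42 -17.48  42.96] rx -0.012 w 0.03967019991011838
```

```bash
python3 -m creep '[[0,0,0,0,-1.75,4.3,0],[0,0,0,0,-1.75,4.3,0],[0,0,0,0,-1.75,4.3,0],[0,0,0,0,-1.75,4.3,0],[0,0,0,0,-1.75,4.3,0],[0,0,0,0,-1.75,4.3,0],[0,0,0,0,-1.75,4.3,0],[0,0,0,0,-1.75,4.3,0]]'
python3 -m creep '[[0,0,0,0,-1.75,4.3,0],[0,0,0,0,-1.75,4.3,0],[0,0,0,0,0,0,0],[0,0,0,0,0,0,0]]'
python3 t.py 0 0 .21
```

```text
time_s: 27.65
tcp_pos: [0.5602, 0.1847, 0.3323]
eef_rot: [108.3, 89.8, -153.3]
contact_force: [0.6, -0.1, -0.6]
gripper_width: 0.0397
time_s: 28.05
tcp_pos: [0.5822, 0.2741, 0.3311]
eef_rot: [117.1, 89.7, -144.4]
contact_force: [-0.2, -0.5, -1.5]
gripper_width: 0.0398
at [0.5822 0.2741 0.3311] tumbler 0.0012 0.0006 shift cm [12.11 -0.12 -0.09] rx -0.011 w 0.03978286348019056
```

```bash
python3 -m creep '[[0,0,0,4,0,0,0],[0,0,0,4,0,0,0],[0,0,0,4,0,0,0],[0,0,0,0,0,0,0],[0,0,0,0,0,0,65],[0,0,0,0,0,0,65],[0,0,0,0,0,0,65],[0,0,0,0,0,0,65]]'
python3 -m creep '[[0,0,0,0,0,0,65],[0,0,0,-4,0,0,65],[0,0,0,-5,0,0,65],[0,0,0,-4,0,0,65],[0,0,0,0,0,-4.5,100],[0,0,0,0,0,-4.5,100],[0,0,0,0,0,-4.5,100],[0,0,0,0,0,0,100]]'
python3 - <<'E'
from h import *
p,d,P=shot("wrist","w8"); shot("top","top8")
cv2.imwrite("pics/top8c.png",cv2.resize(cv2.imread("pics/top8.png")[110:320,90:440],None,fx=2,fy=2))
E
python3 t.py -.155 0 .20
```

```text
time_s: 28.85
tcp_pos: [0.5836, 0.2735, 0.2166]
eef_rot: [-60.8, 89.8, 37.6]
contact_force: [0.0, 0.2, -0.4]
gripper_width: 0.0566
time_s: 29.65
tcp_pos: [0.6029, 0.1353, 0.3458]
eef_rot: [-108.3, 89.9, -10.1]
contact_force: [0.4, -0.4, 0.1]
gripper_width: 0.0831
at [0.6027 0.1385 0.3452] tumbler -0.1359 0.0018 shift cm [14.52 -0.2  -1.91] rx -0.015 w 0.08634125236053013
```

View pics/w8.png

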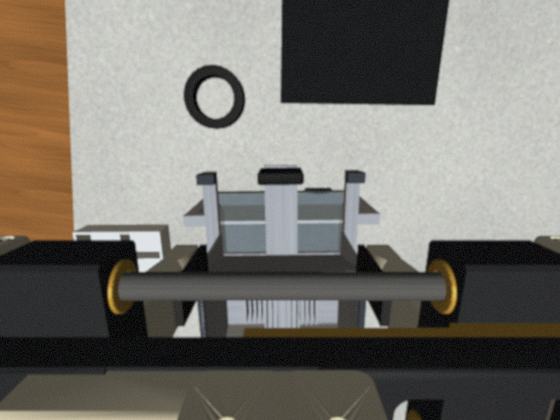

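View pics/top8c.png

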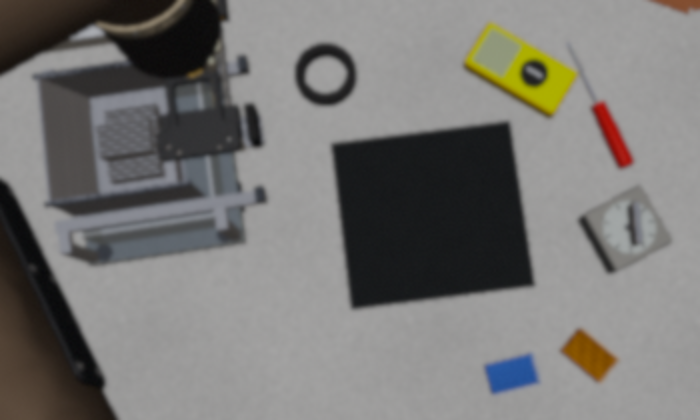

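The mat is empty and all three sinks are in the hopper, at about (130,140) in the top crop. Now the gate handle: grip it, press it home to confirm, then draw it out.

```bash
python3 -m creep '[[0,0,0,0,-0.2,-1.9,100],[0.0,0,0,4.9,0,0,100],[0,0,0,4.9,0,0,100],[0,0,0,4.9,0,0,100],[0,0,0,4.8,0,0,100],[0,0,0,0,0,0,100],[0,0,0,0,0,0,0],[0,0,0,0,0,0,0]]' 40
python3 -m creep '[[0,0,0,0,0,0,0],[0,0,0,0,0,0,0],[0,0,0,0,0,0,0],[0,0,0,0,0,0,0],[0,0,0,0,0,0,0],[0,0,0,0,0,0,0],[0,0,0,0,0,0,0]]'
python3 -m creep '[[0,0,0,0,0,0.3,0],[0,0,0,0,0,0.3,0],[0,0,0,0,0,0,0],[0,0,0,0,0,0,0]]'; python3 t.py -.155 0 .15
```

```text
time_s: 30.55
tcp_pos: [0.6092, 0.1223, 0.1528]
eef_rot: [-82.1, 89.8, 16.4]
contact_force: [0.7, -0.5, 0.6]
gripper_width: 0.0769
time_s: 31.25
tcp_pos: [0.607, 0.121, 0.1506]
eef_rot: [46.5, 90.0, 144.9]
contact_force: [-3.8, 1.0, 5.7]
gripper_width: 0.0496
time_s: 31.65
tcp_pos: [0.6064, 0.1245, 0.1506]
eef_rot: [166.5, 89.8, -95.2]
contact_force: [-0.7, -9.5, 4.7]
gripper_width: 0.0498
at [0.6064 0.1245 0.1506] tumbler -0.1503 0.0004 shift cm [ 0.07 -0.04 -0.47] rx -0.013 w 0.049843359036045025
```

```bash
python3 -m creep '[[0,0,0,0,0,-1.3,0],[0,0,0,0,0,-1.3,0],[0,0,0,0,0,-1.3,0],[0,0,0,0,0,-1.3,0],[0,0,0,0,0,-1.3,0],[0,0,0,0,0,-1.3,0],[0,0,0,0,0,-1.3,0],[0,0,0,0,0,-1.0,0]]'
python3 t.py -.255 0 .15
python3 -m creep '[[0,0,0,0,0,-0.4,0],[0,0,0,0,0,-0.3,0],[0,0,0,0,0,0,0],[0,0,0,0,0,0,0]]'
python3 t.py -.255 0 .15
```

```text
time_s: 32.45
tcp_pos: [0.6216, 0.0273, 0.1506]
eef_rot: [-59.7, 89.9, 38.7]
contact_force: [-0.4, 3.6, 4.6]
gripper_width: 0.0498
at [0.6216 0.0273 0.1506] tumbler -0.2488 0.0008 shift cm [ 0.06 -0.09 -0.62] rx -0.012 w 0.0497947339596665
time_s: 32.85
tcp_pos: [0.6219, 0.0253, 0.1506]
eef_rot: [-19.8, 89.6, 78.6]
contact_force: [-9.6, 25.1, 12.0]
gripper_width: 0.0497
at [0.6219 0.0253 0.1506] tumbler -0.2508 0.0007 shift cm [ 0.05 -0.08 -0.42] rx -0.011 w 0.049679023950456924
```

The gate is at its end stop, with 25 N and 100 mm of travel. I'll check that the sinks have dropped.

```bash
python3 - <<'E'
from h import *
shot("scene","sc9"); shot("top","top9")
a=cv2.resize(cv2.imread("pics/sc9.png")[190:400,260:450],None,fx=2.3,fy=2.3)
b=cv2.resize(cv2.imread("pics/top9.png")[110:260,90:250],None,fx=2.2,fy=2.2)
c=np.zeros((max(a.shape[0],b.shape[0]),a.shape[1]+b.shape[1],3),np.uint8); c[:a.shape[0],:a.shape[1]]=a; c[:b.shape[0],a.shape[1]:]=b
cv2.imwrite("pics/c9.png",c)
E
```

```text
(no output)
```

View pics/c9.png

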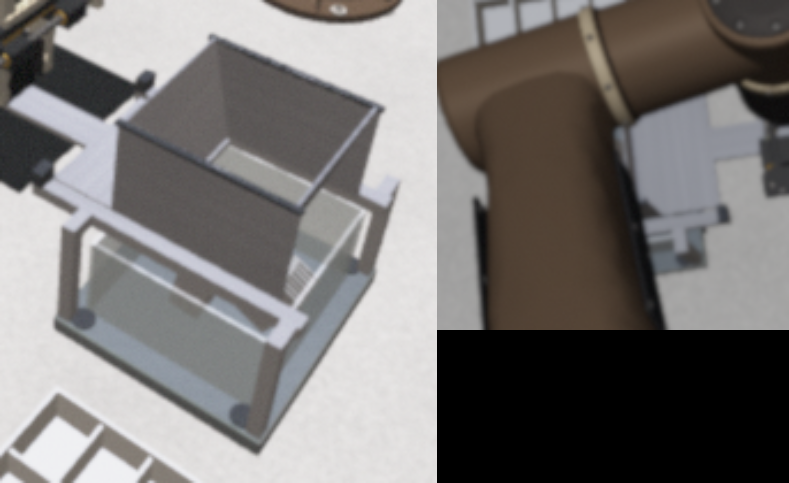

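Through the tub wall the sinks show at about (160,262), (195,300) and (300,280). The hopper looks empty. I'll push the gate home, watching the force.

```bash
python3 -m creep '[[0,0,0,0,0,1.3,0],[0,0,0,0,0,1.3,0],[0,0,0,0,0,1.3,0],[0,0,0,0,0,1.3,0],[0,0,0,0,0,1.3,0],[0,0,0,0,0,1.3,0]]'
python3 -m creep '[[0,0,0,0,0,1.2,0],[0,0,0,0,0,1.0,0],[0,0,0,0,0,0.5,0],[0,0,0,0,0,0.3,0],[0,0,0,0,0,0,0]]'
python3 t.py -.15 0 .15
python3 -m creep '[[0,0,0,0,0,0.3,0],[0,0,0,0,0,0,0]]'
python3 t.py -.15 0 .15
```

```text
time_s: 33.55
tcp_pos: [0.6108, 0.0967, 0.1506]
eef_rot: [-177.4, 89.9, -79.1]
contact_force: [-3.3, -4.8, 8.3]
gripper_width: 0.0497
time_s: 34.05
tcp_pos: [0.6064, 0.1244, 0.1506]
eef_rot: [169.5, 89.8, -92.1]
contact_force: [-2.1, -11.2, 8.4]
gripper_width: 0.0495
at [0.6064 0.1244 0.1506] tumbler -0.1504 0.0004 shift cm [ 0.06 -0.04  0.04] rx -0.013 w 0.049544972129429404
time_s: 34.25
tcp_pos: [0.6063, 0.1246, 0.1506]
eef_rot: [168.1, 89.6, -93.6]
contact_force: [3.4, -22.0, 6.7]
gripper_width: 0.0499
at [0.6063 0.1246 0.1506] tumbler -0.1502 0.0004 shift cm [ 0.06 -0.04  0.02] rx -0.013 w 0.04991131630219368
```

```bash
python3 -m creep '[[0,0,0,0,0,-0.3,0],[0,0,0,0,0,0,100],[0,0,0,0,0,0,100],[0,0,0,0,0,0,100],[0,0,0,0,0,0,100],[0,0,0,0,0,0,100],[0,0,0,0,0,0,100],[0,0,0,-4,0,0,100]]'
python3 -m creep '[[0,0,0,-5,0,0,100],[0,0,0,-5,0,0,100],[0,0,0,0,0,0,100],[0,0,0,0,0,0,100]]'
python3 g.py w10
python3 -m creep '[[0,0,0,0,1.73,-4.3,100],[0,0,0,0,1.73,-4.3,100],[0,0,0,0,1.73,-4.3,100],[0,0,0,0,1.73,-4.3,100],[0,0,0,0,1.73,-4.3,100],[0,0,0,0,1.73,-4.3,100],[0,0,0,0,1.73,-4.3,100],[0,0,0,0,1.73,-4.3,100]]'
python3 -m creep '[[-0.15,0,0,0,1.73,-4.3,100],[-0.15,0,0,0,0,-4.3,100],[-0.15,0,0,0,0,-4.3,100],[-0.15,0,0,0,0,0,100],[-0.15,0,0,0,0,0,100],[-0.15,0,0,0,0,0,100],[-0.15,0,0,0,0,0,100],[-0.15,0,0,0,0,0,100]]'
python3 -m creep '[[-0.15,0,0,0,0,0,100],[-0.13,0,0,0,0,0,100],[0,0,0,0,0,0,100]]'
cat > k.py <<'E'
from h import *
import sys
p,d,P=shot("wrist",sys.argv[1]); x,y,z=[P[...,i] for i in range(3)]
m=(z>.085)&(z<.115)&(abs(x-.493)<.06)&(abs(y+.379)<.06)
t,Q=tool(); q=P[m]; c,w,h,a=rect(q[:,:2]) ; d=Q.T@(np.r_[c,.073]-t)*100
ja=np.degrees(np.arctan2(Q[1,1],Q[0,1])); print(t.round(4),"jaw",ja.round(1),len(q),c,w,h,a,"shift",d.round(2),"rx",np.radians(((ja-(a+90)+90)%180)-90).round(3),"joints",r.get_state()["joints"].round(1))
E
python3 k.py w11
```

```text
time_s: 35.05
tcp_pos: [0.6033, 0.1261, 0.1845]
eef_rot: [101.1, 89.4, -160.6]
contact_force: [0.5, 0.5, 0.0]
gripper_width: 0.0874
time_s: 35.45
tcp_pos: [0.6069, 0.1274, 0.2913]
eef_rot: [-65.6, 89.8, 32.8]
contact_force: [-0.1, -0.1, -1.2]
gripper_width: 0.088
1050 (array([0.6065, 0.1206]), 49, 14, 8.2) 0.1848261383496378
[0.60617807 0.12713745 0.28958607] [-0.989 -0.146 -0.   ]
time_s: 36.3
tcp_pos: [0.5183, -0.235, 0.2881]
eef_rot: [70.5, 89.9, 168.9]
contact_force: [0.7, 0.1, 0.4]
gripper_width: 0.0879
time_s: 37.1
tcp_pos: [0.5393, -0.3556, 0.2874]
eef_rot: [-8.5, 89.8, 158.4]
contact_force: [0.4, -0.1, 0.2]
gripper_width: 0.0878
time_s: 37.4
tcp_pos: [0.5394, -0.3555, 0.2877]
eef_rot: [-24.4, 89.8, 158.3]
contact_force: [0.2, 0.9, -0.4]
gripper_width: 0.0879
[ 0.5395 -0.3556  0.288 ] jaw -87.5 431 [ 0.4926 -0.3798] 55 10 3.0 shift [21.51  2.24  4.74] rx -0.009 joints [-16.1  16.2   2.4  -0.  -76.4 108.6]
```

View pics/w11.png

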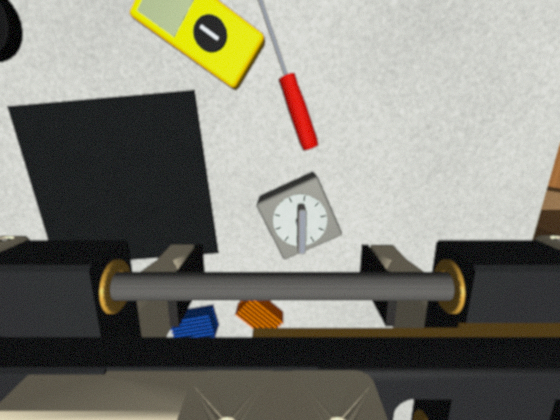

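The key is at (302,225), its blade in line with the tool, 5 cm away. I'll go down onto it and grip.

```bash
python3 -m creep '[[-0.01,0,0,0,1.1,2.4,100],[0,0,0,0,1.1,2.4,100],[0,0,0,4.5,0,0,60],[0,0,0,4.5,0,0,60],[0,0,0,4.5,0,0,60],[0,0,0,4.5,0,0,60],[0,0,0,3.5,0,0,60],[0,0,0,0,0,0,60]]' 50
python3 -m creep '[[0,0,0,0,0,0,0],[0,0,0,0,0,0,0],[0,0,0,0,0,0,0],[0,0,0,0,0,0,0],[0,0,0,0,0,0,0],[0,0,0,0,0,0,0],[0,0,0,0,0,0,0],[0,0,0,0,0,0,0]]'
python3 -m creep '[[0,0,0,0,0,0,0],[0,0,0,0,0,0,0],[0,0,0,0,0,0,0]]'
python3 -c "
from h import *
t,Q=tool();s=r.get_state();print(t,Q[:,1],s['moment'],s['joints'].round(1))"
```

```text
time_s: 38.25
tcp_pos: [0.4893, -0.3785, 0.0688]
eef_rot: [-28.7, 89.4, 154.3]
contact_force: [-1.1, 0.1, 0.2]
gripper_width: 0.0534
time_s: 39.05
tcp_pos: [0.4935, -0.3813, 0.0754]
eef_rot: [120.7, 89.9, -56.1]
contact_force: [-0.4, -4.7, 2.8]
gripper_width: 0.0101
time_s: 39.35
tcp_pos: [0.4935, -0.3814, 0.0754]
eef_rot: [120.1, 89.9, -56.7]
contact_force: [-1.3, -6.0, 1.6]
gripper_width: 0.0098
[ 0.49351391 -0.38135126  0.07535882] [ 0.05577218 -0.9984423   0.00156001] [-1.87524028  0.23916885 -0.03188153] [-1.970e+01  2.330e+01 -1.680e+01  1.000e-01 -4.990e+01  1.129e+02]
```

Gripped. I'll wind in small rows and watch the side forces.

```bash
cat > m.py <<'E'
from h import *
t,Q=tool();s=r.get_state();print("jaw",np.degrees(np.arctan2(Q[1,1],Q[0,1])).round(1),"Mz",s['moment'].round(2),"j6",s['joints'][5].round(1))
E
python3 -m creep '[[0.1,0,0,0,0,0,0],[0.1,0,0,0,0,0,0],[0.1,0,0,0,0,0,0],[0.1,0,0,0,0,0,0],[0,0,0,0,0,0,0]]'; python3 m.py
python3 -m creep '[[0.12,0,0,0,0,0,0],[0.12,0,0,0,0,0,0],[0.12,0,0,0,0,0,0],[0.12,0,0,0,0,0,0],[0.12,0,0,0,0,0,0],[0.12,0,0,0,0,0,0]]'; python3 m.py
```

```text
time_s: 39.85
tcp_pos: [0.4935, -0.3815, 0.0754]
eef_rot: [138.8, 89.9, -61.1]
contact_force: [-0.4, -7.3, 1.0]
gripper_width: 0.0097
jaw -109.9 Mz [-2.15  0.33 -0.1 ] j6 89.8
time_s: 40.45
tcp_pos: [0.4933, -0.3818, 0.0754]
eef_rot: [166.1, 89.9, -75.1]
contact_force: [-2.1, -7.5, 0.4]
gripper_width: 0.0097
jaw -151.2 Mz [-2.66  0.66  0.11] j6 48.4
```

```bash
python3 -m creep '[[0.13,0,0,0,0,0,0],[0.13,0,0,0,0,0,0],[0.13,0,0,0,0,0,0],[0.13,0,0,0,0,0,0],[0.13,0,0,0,0,0,0],[0.13,0,0,0,0,0,0],[0.13,0,0,0,0,0,0],[0.13,0,0,0,0,0,0]]'; python3 m.py
python3 -m creep '[[0.13,0,0,0,0,0,0],[0.13,0,0,0,0,0,0],[0.13,0,0,0,0,0,0],[0.13,0,0,0,0,0,0],[0.13,0,0,0,0,0,0],[0.13,0,0,0,0,0,0],[0.13,0,0,0,0,0,0],[0.13,0,0,0,0,0,0]]'; python3 m.py
```

```text
time_s: 41.25
tcp_pos: [0.4928, -0.3817, 0.0753]
eef_rot: [-160.9, 89.9, -101.8]
contact_force: [-3.1, -7.8, 2.2]
gripper_width: 0.0096
jaw 149.2 Mz [-2.56  1.07  0.15] j6 -11.2
time_s: 42.05
tcp_pos: [0.4926, -0.3813, 0.0753]
eef_rot: [-119.4, 89.9, -119.9]
contact_force: [-2.9, -3.8, 4.2]
gripper_width: 0.0096
jaw 89.6 Mz [-1.72  1.13  0.07] j6 -70.7
```

```bash
python3 -m creep '[[0.13,0,0,0,0,0,0],[0.13,0,0,0,0,0,0],[0.13,0,0,0,0,0,0],[0.13,0,0,0,0,0,0],[0.13,0,0,0,0,0,0],[0.13,0,0,0,0,0,0],[0,0,0,0,0,0,0]]'; python3 m.py
python3 -m creep '[[0.12,0,0,0,0,0,0],[0.12,0,0,0,0,0,0],[0.12,0,0,0,0,0,0],[0.12,0,0,0,0,0,0],[0.12,0,0,0,0,0,0],[0.12,0,0,0,0,0,0],[0,0,0,0,0,0,0]]'; python3 m.py
```

```text
time_s: 42.75
tcp_pos: [0.4927, -0.381, 0.0753]
eef_rot: [-77.8, 89.9, -122.7]
contact_force: [-3.4, -4.5, 6.1]
gripper_width: 0.0102
jaw 45.0 Mz [-1.41  1.26 -0.03] j6 -115.3
time_s: 43.45
tcp_pos: [0.493, -0.3809, 0.0753]
eef_rot: [-2.1, 90.0, -88.2]
contact_force: [-2.4, -3.4, 6.0]
gripper_width: 0.0098
jaw 3.9 Mz [-1.22  1.01 -0.  ] j6 -156.4
```

That is 4.7 rad turned. I'll let go, rise, turn back half a turn and grip again.

```bash
python3 -m creep '[[0,0,0,0,0,0,50],[0,0,0,0,0,0,50],[0,0,0,0,0,0,50],[0,0,0,0,0,0,50],[0,0,0,0,0,0,50],[0,0,0,-3,0,0,50],[0,0,0,-4,0,0,50],[-0.15,0,0,0,0,0,50]]'
python3 -m creep '[[-0.15,0,0,0,0,0,50],[-0.15,0,0,0,0,0,50],[-0.15,0,0,0,0,0,50],[-0.15,0,0,0,0,0,50],[-0.15,0,0,0,0,0,50],[-0.15,0,0,0,0,0,50],[-0.15,0,0,0,0,0,50],[-0.15,0,0,0,0,0,50]]'
python3 -m creep '[[-0.15,0,0,0,0,0,50],[-0.15,0,0,0,0,0,50],[-0.15,0,0,0,0,0,50],[-0.15,0,0,0,0,0,50],[-0.15,0,0,0,0,0,50],[-0.15,0,0,0,0,0,50],[-0.15,0,0,0,0,0,50],[-0.15,0,0,0,0,0,50]]'
python3 -m creep '[[-0.15,0,0,0,0,0,50],[-0.15,0,0,0,0,0,50],[-0.15,0,0,0,0,0,50],[-0.14,0,0,0,0,0,50],[0,0,0,0,0,0,50],[0,0,0,0,0,0,50]]'
python3 m.py; python3 k.py w12
```

```text
time_s: 44.25
tcp_pos: [0.496, -0.3819, 0.1503]
eef_rot: [46.5, 89.5, -30.8]
contact_force: [1.1, -0.1, 1.2]
gripper_width: 0.0437
time_s: 45.05
tcp_pos: [0.4932, -0.3802, 0.1445]
eef_rot: [117.2, 90.0, 108.8]
contact_force: [0.2, 0.3, 0.8]
gripper_width: 0.0437
time_s: 45.85
tcp_pos: [0.4931, -0.3802, 0.1445]
eef_rot: [71.0, 90.0, 131.4]
contact_force: [-0.0, -0.6, 0.2]
gripper_width: 0.0437
time_s: 46.45
tcp_pos: [0.4932, -0.3802, 0.1446]
eef_rot: [40.2, 90.0, 133.8]
contact_force: [0.6, -0.6, -0.4]
gripper_width: 0.044
jaw -176.4 Mz [ 0.06 -0.01 -0.  ] j6 23.3
[ 0.4932 -0.3802  0.1446] jaw -176.4 1182 [ 0.4924 -0.3807] 55 10 -86.1 shift [ 7.16  0.08 -0.04] rx -0.005 joints [-19.7  19.3 -12.5  -0.  -58.2  23.3]
```

```bash
python3 -m creep '[[0,0,0,3.5,0,0,50],[0,0,0,3.5,0,0,50],[0,0,0,0,0,0,0],[0,0,0,0,0,0,0],[0,0,0,0,0,0,0],[0,0,0,0,0,0,0],[0,0,0,0,0,0,0],[0,0,0,0,0,0,0]]' 50
python3 -m creep '[[0,0,0,0,0,0,0],[0.1,0,0,0,0,0,0],[0.1,0,0,0,0,0,0],[0.1,0,0,0,0,0,0],[0.1,0,0,0,0,0,0],[0,0,0,0,0,0,0]]'; python3 m.py
python3 -m creep '[[0.08,0,0,0,0,0,0],[0.08,0,0,0,0,0,0],[0,0,0,0,0,0,0]]'; python3 m.py
```

```text
time_s: 47.3
tcp_pos: [0.4929, -0.3807, 0.0762]
eef_rot: [-163.0, 89.9, -69.2]
contact_force: [-4.4, 0.0, 6.0]
gripper_width: 0.0097
time_s: 47.9
tcp_pos: [0.4933, -0.3807, 0.0762]
eef_rot: [-119.2, 89.9, -48.5]
contact_force: [-2.4, -0.8, 5.7]
gripper_width: 0.0097
jaw 160.7 Mz [ 0.13  1.06 -0.04] j6 0.4
time_s: 48.2
tcp_pos: [0.4933, -0.3808, 0.0762]
eef_rot: [-107.6, 89.9, -46.0]
contact_force: [-1.8, -0.2, 5.7]
gripper_width: 0.0099
jaw 151.6 Mz [ 0.07  0.87 -0.05] j6 -8.7
```

```bash
for i in 1; do python3 -m creep '[[0.07,0,0,0,0,0,0],[0.07,0,0,0,0,0,0],[0,0,0,0,0,0,0]]'; python3 m.py
python3 -m creep '[[0.07,0,0,0,0,0,0],[0.07,0,0,0,0,0,0],[0,0,0,0,0,0,0]]'; python3 m.py
python3 -m creep '[[0.07,0,0,0,0,0,0],[0.07,0,0,0,0,0,0],[0,0,0,0,0,0,0]]'; python3 m.py; done
```

```text
time_s: 48.5
tcp_pos: [0.4934, -0.3808, 0.0762]
eef_rot: [-98.5, 89.9, -44.9]
contact_force: [-3.2, -0.9, 5.7]
gripper_width: 0.0101
jaw 143.6 Mz [-0.02  0.78 -0.06] j6 -16.7
time_s: 48.8
tcp_pos: [0.4935, -0.3809, 0.0762]
eef_rot: [-89.4, 89.9, -43.8]
contact_force: [-1.9, -0.4, 6.5]
gripper_width: 0.0099
jaw 135.6 Mz [-0.12  0.81  0.02] j6 -24.7
time_s: 49.1
tcp_pos: [0.4937, -0.3808, 0.0762]
eef_rot: [-88.9, 89.9, -51.2]
contact_force: [-2.4, -0.1, 5.4]
gripper_width: 0.0105
jaw 127.7 Mz [0.19 0.57 1.17] j6 -32.6
```

```bash
python3 -m creep '[[0.05,0,0,0,0,0,0],[0,0,0,0,0,0,0]]'; python3 m.py
python3 -m creep '[[0.05,0,0,0,0,0,0],[0,0,0,0,0,0,0],[0,0,0,0,0,0,0]]'; python3 m.py
```

```text
time_s: 49.3
tcp_pos: [0.4937, -0.3808, 0.0762]
eef_rot: [-94.5, 89.9, -59.5]
contact_force: [-2.7, 0.2, 5.6]
gripper_width: 0.0116
jaw 124.9 Mz [0.18 0.65 1.47] j6 -35.4
time_s: 49.6
tcp_pos: [0.4939, -0.3806, 0.0762]
eef_rot: [-82.1, 89.9, -49.9]
contact_force: [-1.1, 1.0, 6.6]
gripper_width: 0.0115
jaw 122.2 Mz [0.54 0.41 1.49] j6 -38.2
```

The moment jumped from about 0.05 to 1.5 N m, so the key is at its stop. I'll let go, rise clear and check everything.

```bash
python3 -m creep '[[0,0,0,0,0,0,60],[0,0,0,0,0,0,60],[0,0,0,0,0,0,60],[0,0,0,0,0,0,60],[0,0,0,0,0,0,60],[0,0,0,0,0,0,60],[0,0,0,-3,0,0,60],[0,0,0,-4,0,0,60]]'
python3 -m creep '[[0,0,0,-5,0,0,60],[0,0,0,-5,0,0,60],[0,0,0,0,0,0,60],[0,0,0,0,0,0,60]]'
python3 k.py w13; python3 - <<'E'
from h import *
P=[shot(n,n+"13")[2] for n in("scene","top")]
ex=np.array([-.158,.987]); ey=np.array([-.987,-.158])
for A in P:
    z=A[...,2]; T=A[...,:2]-[.583,.273]; tx,ty=T@ex,T@ey
    q=(z>.155)&(z<.175)&(tx<-.1)&(tx>-.3)&(abs(ty)<.04); print("handle tx",np.nanpercentile(tx[q],[5,50,95]).round(3) if q.any() else None)
a=cv2.resize(cv2.imread("pics/scene13.png")[190:400,260:450],None,fx=2.5,fy=2.5)[:520]
b=cv2.resize(cv2.imread("pics/top13.png")[110:260,90:230],None,fx=2.2,fy=2.2)
c=np.zeros((520,a.shape[1]+b.shape[1],3),np.uint8); c[:a.shape[0],:a.shape[1]]=a[:520]; c[:b.shape[0],a.shape[1]:]=b
cv2.imwrite("pics/c13.png",c)
E
```

```text
time_s: 50.4
tcp_pos: [0.4917, -0.3796, 0.1431]
eef_rot: [123.3, 89.7, 155.2]
contact_force: [2.2, -0.6, 0.9]
gripper_width: 0.0526
time_s: 50.8
tcp_pos: [0.4937, -0.3804, 0.2464]
eef_rot: [-48.2, 89.8, -16.2]
contact_force: [-0.5, -0.2, -0.7]
gripper_width: 0.0521
[ 0.493  -0.38    0.2446] jaw 121.9 565 [ 0.4924 -0.3803] 56 10 44.0 shift [ 1.716e+01  1.000e-02 -7.000e-02] rx -0.211 joints [-19.7  15.   -4.8  -0.  -70.2 -38.4]
handle tx [-0.157 -0.147 -0.146]
handle tx [-0.163 -0.163 -0.152]
```

View pics/c13.png

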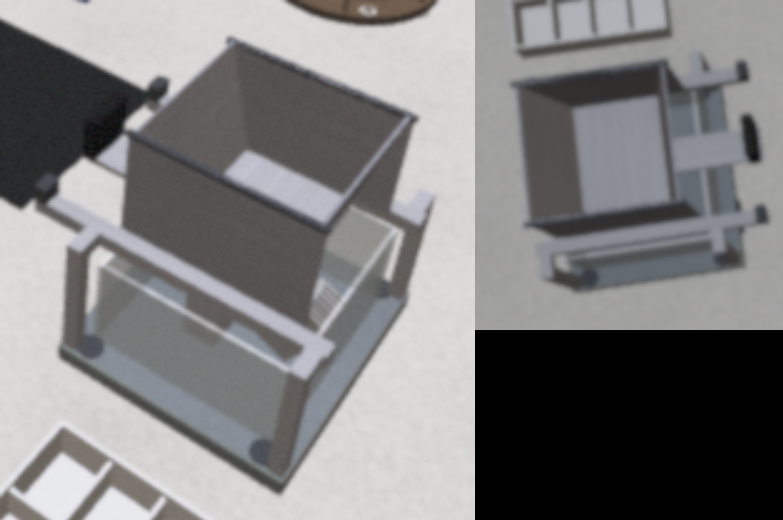

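```bash
python3 -c "
from plant import r
print(r.close_job())"
```

```text
the job is handed in; nothing more can be done
None
```

I finished the job and handed it in at about 51 s of the 210 s allowed; no verdict was reported. Only three of the four heat sinks were present. All three went into the hopper with the gate shut. I drew the gate out to its end stop, pushed it home again, then wound the key to its stop in two grips.

**Last checks**
- **Sinks:** the mat and hopper are empty. The sinks show only blurred through the tub wall, so I did not measure where they lie in the tub.
- **Gate:** it travelled 100 mm to the end stop, where the pull rose to 25 N. On the way back it came up hard against home at about 22 N. The two fixed cameras later put the handle at about -147 and -163 mm against the -155 mm home mark. They disagree by 16 mm, so I relied on the hard stop.
- **Key:** the moment jumped to 1.5 N m at the stop. The blade turned about 5.57 rad in all, which fits a start near 0.43 rad and the 6.0 stop.
- **Bystanders:** I never touched the multimeter, screwdriver, tape or look-alikes. In the pictures they looked unmoved, though I did not measure them at the end.

**What went wrong:** my first grip on the gate handle missed because I moved before the jaws had closed. I reopened, backed up and gripped it again without harm. At the key's stop the jaws slipped about 12° on the blade, and the key stayed at the stop.

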